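Press the push-release panel of a toddler's crockery box and slide it open

TASK

Open the clear crockery box so that the blue stacking cups can be put away in it later. Its sliding front panel is held shut by a push-to-open catch: with a fingertip on the orange pull bar, press the panel gently a little further shut (towards the wide white upright at the closed end) until the catch gives, take the finger off so that the spring kicks the panel ajar, then push it fully open with the fingertip. Only touch and push: do not pinch the bar, force anything, or disturb the cups, plate, spoon and fork.

Things in the scene. Friction and masses are not known exactly. Their poses are not given: they have to be found in the camera images.
- crockery_box: Clear acrylic box, closed roof, white front frame, fixed; 440 mm wide (y), 260 deep (x), 220 tall. Origin: centre of underside. Front at x -130 mm faces the robot, +y is left seen from there. Wide white upright with the catch at the front's right end (y -220 to -180). Top and bottom rails, 12 mm tall, stand 3 mm proud of the panel. Sliding panel covers the right half, a fixed clear pane the left.
- panel (a joint): Slide of the clear 195 mm wide panel along box y, m: 0 shut and latched, negative pressed further in, to -0.005 at most, 0.175 fully open (stop). Latched, it cannot be opened. Pressed in about 4 mm (5 to 6 N), the catch unlatches; let go, the spring drives it to about 0.025 in half a second and leaves it there, free to slide (1 N friction). Pressed less, it returns to latched.
- pull (a point): Centre of the orange upright pull bar on the panel's front near its right edge; axes as the box's; moves with it. 20 mm wide (y), stands 28 mm out of the panel (x), 75 tall; centre 162.5 mm above the counter, top 20 mm below the box top; shut, at box x -144, y -155 mm. Free in front and at both sides. Pressing its left (+y) side towards -y works the catch; pushing its right side to +y opens.
- cup_stack: Nested set of blue stacking cups, 80 mm across, 100 mm tall, 160 g, standing loose on the counter in front of the box. Origin: centre of the underside.
- plate: White ceramic plate, 160 mm across, 18 mm tall, lying loose on the floor of the box behind the sliding panel. Origin: centre of the underside.
- spoon: Red plastic toddler spoon, 125 mm long, lying loose on the floor of the box behind the fixed pane, across the box. Origin: middle of the underside, x along it to the bowl.
- fork: Steel toddler fork, 127 mm long, lying loose on the floor of the box crosswise to the spoon. Origin: middle of the underside, x along it to the tines.
Things that resemble listed ones, but are neither listed nor needed, are in the scene too. Of the things that look like the cup_stack, the larger one is meant.

How it is judged:
By the outcome, as a careful person would: the job done as asked, in the order asked, and still so for the second after the job is handed in, with the robot touching nothing.
It also fails if it takes over 48 s, if anything falls off the work surface, if the arm or the gripper's body presses on something with over 40 N, if the wrist force passes 120 N, or if a joint passes its speed limit or range.

ROBOT

A 7-joint arm with a two-finger parallel gripper is mounted at the origin on the work surface. World frame = base frame: x ahead of the robot, y to its left, z up, the work surface at z = 0. Lengths are in mm, angles in rad, forces in N, time in s.
With the tool pointing down it reaches from about 425 to 975 mm from the base axis. Payload 16.7 kg.
Tool frame: the origin (TCP) lies where the fingers leave the gripper's body, on its centre line; the fingertips stand 73 mm ahead of it and the grasp point (between the pads) lies 54 mm ahead of it (arm.tip_extent is the distance from the TCP to the fingertips, in mm); z points along the fingers, y is the line along which they close (so a half turn about z gives the same grasp; the last joint's range is limited). The gripper opens to 85 mm and grips with 20 to 120 N. Pads are 22 mm wide; open, the fingers measure 114 mm over their backs; the gripper's body (76 mm by 85 mm) begins 54 mm behind the grasp point. The pads swing forward as they close: fully open they stand 13 mm farther back than shut.
Start: joints at [-1.329, 0.426, 0.074, 1.606, -0.034, 1.111, -0.067], TCP at [257.132, 624.071, 303.902] pointing down, gripper open.
Joint ranges: [-2.85, 2.85], [-0.5, 2.14], [-1.23, 1.37], [0.21, 2.46], [-1.02, 4.16], [0.16, 2.05], [-2.73, 2.73]. Speed limits (rad/s): [1.89, 1.89, 2.39, 2.39, 3.01, 3.01, 3.01].

INTERFACE

Orientations are given as a unit quaternion [w, x, y, z].
In Python, from station import arm gives the robot as it stands.
- The arm moves only by the shell command python3 -m jog 'ROWS' [FORCE]. ROWS is JSON, a list of rows, each an object with "travel": the shift along the world's x, y, z in m, a list of three; "rotation": the turn, a rotation vector about the world's x, y, z in degrees, a list of three; "fingers": the finger opening in m, from 0 to 0.0854. In form: [{"travel": [tx, ty, tz], "rotation": [rx, ry, rz], "fingers": fingers}, ...]. A call has 1 to 20 rows; each row is the pose to reach, as a shift and turn from the pose commanded when the call began; what a row does not reach only later rows make up. A row lasts 1/12 s, in which the tool goes at most 41.7 mm and 7.16 degrees, less where a joint would pass 70% of its speed; a pose out of reach is approached as far as the arm can. A call with a gripper value outside its range is refused whole. The fingers move at their own pace and stop on an object; FORCE is the grip in N (left out, the last holds). Time passes only in rows, so rows that repeat a pose let the fingers close. It gives the time, the measured TCP pose, the force, the opening and the grip force at its end, in the units of the state.
- arm.read_state(): the state, without advancing time (a new reading comes with each control period).
- arm.camera(name): name is "side" or "top"; returns a dict with "frame" (384x512x3 uint8, blue, green, red), "depth" (384x512 float32, mm along the optical axis (not along the pixel's ray), 0 where there is no reading), "fx", "fy", "cx", "cy" (pixels), "k1" (the pictures are not rectified: a ray, as slopes to the right and down, at radius r is drawn at 1 + k1 r^2 times it, then the intrinsics apply), "R" (3x3) and "t" (3): a world point X has camera coordinates R X + t. Camera axes: x right, y down, z forward; pixel columns grow to the right and rows downward; lengths in mm; the calibration is good to about 2 mm. A picture is of the moment at which its call begins.
- arm.finish_job(): hands the job in; it is judged then, once.
Trained networks look in the newest picture that a camera, given by its name, has taken for a name from the list of things; names that differ only in an ending like _2 or _b are one class to them, and where a whole thing is asked for, a point or a joint stands for the part that bears it (a point fixed in the world has none). Each returns a list of dicts, best first, with "conf" (0 to 1); they miss things now and then, are a little off and sometimes report something else, mostly with a low value. They report only what shows in the picture. A call takes as long as a camera call. They do not tell look-alikes from the thing itself.
- arm.spot_in(label, camera): "position" ([x, y, z] in mm, in world coordinates, good to about 4 mm: the middle of the surface that is visible of it).
- arm.place_of(label, camera): "position" ([x, y, z] in mm, in world coordinates, good to about 4 mm: a listed point, or the origin of a listed thing).
The state is a dict: "time_s": time; "joints": joint angles; "joint_velocities": joint speeds; "joint_efforts": joint torques, N m; "ee_pos": TCP position; "tcp_rot": TCP orientation; "force": force on the tool from outside, world axes, zero at the start; "wrist_torque": the same for the moment, N m; "gripper_width": finger opening in mm; "finger_force": force on a finger pad.
Only numpy, scipy, OpenCV 4.12 (cv2) and the standard library are available. Lean on these libraries where they do the work, as an engineer would, in place of code of your own. Each camera call takes 0.05 s, during which the arm holds its last target. There are 200 camera calls.

## Working session

There is one attempt and no reset: what is moved stays moved. The work goes in short steps, Python scripts to look and compute and a shell command to move; the robot and the scene stay as the last step left them, time stands still between calls to the robot, and variables do not carry over. Pictures are saved under pics/ and viewed, at most 10 in all, crops included, and the job is handed in when it is done.

```bash
mkdir -p pics; python3 - <<'E'
from station import arm
import cv2,numpy as np
ims=[]
for c in("side","top"):
    d=arm.camera(c); ims.append(d["frame"]); 
    print(c,d["fx"],d["k1"],np.round(d["R"],3).tolist(),np.round(d["t"]))
    for l in("pull","panel","crockery_box","cup_stack"):
        for f in("place_of","spot_in"):
            try: print(l,f,[(np.round(r["position"]).tolist(),round(r["conf"],2),{k:v for k,v in r.items() if k not in("position","conf")}) for r in getattr(arm,f)(l,c)[:3]])
            except Exception as e: print(l,f,e)
    cv2.imwrite(f"pics/{c}0.png",d["frame"])
s=arm.read_state();print(s)
E
```

```text
side 440.56621527756823 0.012615053029244035 [[0.453, -0.892, -0.001], [-0.854, -0.434, -0.286], [0.255, 0.13, -0.958]] [-237.  570.  750.]
pull place_of [([557.0, -176.0, 162.0], 0.85, {})]
pull spot_in [([567.0, -103.0, 137.0], 0.92, {})]
panel place_of it knows: crockery_box, cup_stack, fork, plate, pull, spoon
panel spot_in [([567.0, -105.0, 137.0], 0.65, {})]
crockery_box place_of []
crockery_box spot_in [([668.0, -27.0, 225.0], 0.75, {})]
cup_stack place_of [([468.0, 8.0, 0.0], 0.94, {}), ([467.0, -130.0, -5.0], 0.86, {})]
cup_stack spot_in [([463.0, 6.0, 81.0], 0.64, {}), ([464.0, -133.0, 60.0], 0.59, {})]
top 444.12435678744936 -0.05930196865482817 [[0.012, -1.0, -0.01], [-0.994, -0.011, -0.107], [0.107, 0.011, -0.994]] [  21.  629. 1038.]
pull place_of [([560.0, -175.0, 162.0], 0.94, {})]
pull spot_in [([569.0, -137.0, 177.0], 0.66, {})]
panel place_of it knows: crockery_box, cup_stack, fork, plate, pull, spoon
panel spot_in [([567.0, -140.0, 180.0], 0.82, {})]
crockery_box place_of []
crockery_box spot_in [([686.0, -11.0, 221.0], 0.83, {}), ([562.0, -137.0, 180.0], 0.74, {}
[... 243 characters left out ...]
9988,  1.60598382, -0.03411118,
        1.11076817, -0.06710756]), 'joint_velocities': array([ 1.15970276e-03,  8.95228367e-04,  9.30350570e-04,  2.27904787e-05,
        2.31313011e-03, -4.52180663e-04,  1.09795602e-03]), 'joint_efforts': array([-9.14312241e-04, -9.49413729e+01,  3.75573859e+00, -4.63870311e+01,
        1.88433653e-02,  2.11621555e-03,  5.24209975e-05]), 'ee_pos': array([257.15060756, 624.07986   , 303.92700764]), 'tcp_rot': array([-2.04364912e-05,  1.94204671e-01,  9.80961031e-01,  1.58733031e-05]), 'force': array([ 0.32431302, -0.05764715,  0.07859317]), 'wrist_torque': array([-0.03095833, -0.05911714, -0.00308022]), 'finger_force': 0.0, 'gripper_width': 85.34395227074486}
```

View pics/side0.png

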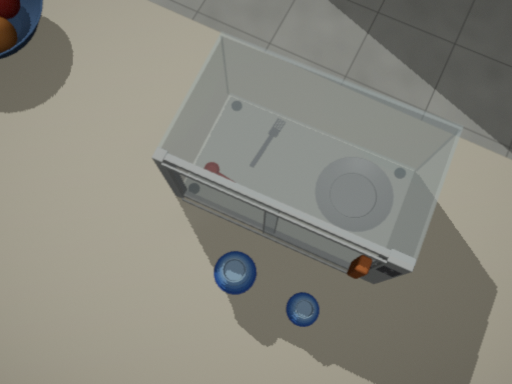

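View pics/top0.png

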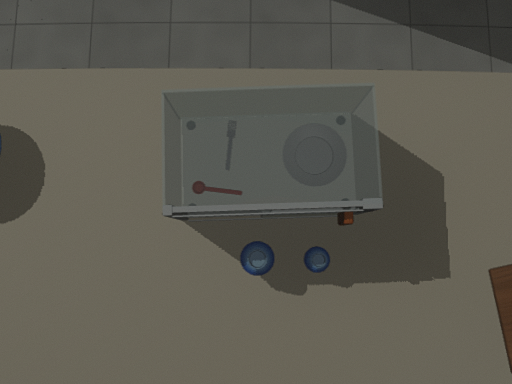

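The side view shows the clear box with the orange pull at (360,267), the big cups at (235,272) and the small look-alike at (303,309). The top view shows the pull at (345,217), the wide upright's top at (372,203), the big cups at (257,258) and the small ones at (317,259). The box is yawed only slightly.

```bash
cat > h.py <<'E'
import cv2,numpy as np
from station import arm
def back(d,px,z=None,dep=None):
    K=np.array([[d["fx"],0,d["cx"]],[0,d["fy"],d["cy"]],[0,0,1.]])
    p=cv2.undistortPoints(np.float32(px).reshape(-1,1,2),K,np.array([d["k1"],0,0,0,0.]))[:,0]
    r=np.c_[p,np.ones(len(p))]; R=np.array(d["R"]);t=np.array(d["t"])
    c=-R.T@t; w=r@R
    s=(z-c[2])/w[:,2] if dep is None else dep
    return c+w*np.asarray(s)[:,None]
def orange(d):
    h=cv2.cvtColor(d["frame"],cv2.COLOR_BGR2HSV)
    return (h[...,0]<15)&(h[...,1]>150)&(h[...,2]>60)
E
python3 - <<'E'
from h import *
for c,roi in(("top",(330,360,200,235)),("side",(340,380,245,285))):
    d=arm.camera(c); m=orange(d); u0,u1,v0,v1=roi
    k=np.zeros_like(m);k[v0:v1,u0:u1]=1;m&=k
    v,u=np.nonzero(m); P=back(d,np.c_[u,v],dep=d["depth"][v,u])
    T=P[(P[:,2]>193)&(P[:,2]<208)]
    print(c,len(P),len(T),np.percentile(P,[2,50,98],axis=0).round().tolist(),np.percentile(T,[3,50,97],axis=0).round(1).tolist())
    # points at roof height: front frame
    vv,uu=np.mgrid[0:384,0:512]; Q=back(d,np.c_[uu.ravel(),vv.ravel()],dep=d["depth"].ravel())
    S=Q[(Q[:,2]>212)&(Q[:,2]<228)&(Q[:,0]>480)&(Q[:,0]<900)&(abs(Q[:,1])<330)]
    r=cv2.minAreaRect(S[:,:2].astype(np.float32)); print(len(S),r)
    e=[]
    for y in range(-220,200,10):
        s=S[abs(S[:,1]-y)<5]
        if len(s)>3:e.append((y,s[:,0].min()))
    e=np.array(e);p=np.polyfit(e[:,0],e[:,1],1);print("front edge",p,np.degrees(np.arctan(p[0])),np.std(e[:,1]-np.polyval(p,e[:,0])))
    cr=d["frame"][190:240,150:400] if c=="top" else d["frame"][140:300,150:430]
    cv2.imwrite(f"pics/{c}1.png",cv2.resize(cr,None,fx=2.8,fy=2.8))
E
```

```text
top 78 77 [[546.0, -182.0, 197.0], [554.0, -173.0, 201.0], [569.0, -165.0, 204.0]] [[546.3, -181.4, 197.8], [554.4, -173.1, 200.9], [568.5, -165.1, 203.3]]
27333 ((695.353759765625, -13.592727661132812), (265.3196105957031, 441.5657043457031), 2.5107712745666504)
front edge [-4.39924349e-02  5.62768799e+02] -2.51895668294325 0.9155755283663785
side 272 207 [[543.0, -181.0, 143.0], [552.0, -172.0, 199.0], [569.0, -163.0, 202.0]] [[544.1, -180.7, 195.9], [555.6, -171.8, 199.4], [568.7, -163.8, 202.2]]
40753 ((693.1846313476562, -11.979156494140625), (265.0753173828125, 442.0362243652344), 2.5147547721862793)
front edge [-4.64171036e-02  5.60680745e+02] -2.6575965914359942 0.7675771396940348
```

View pics/top1.png

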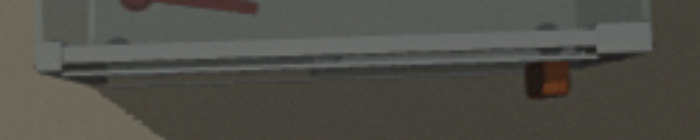

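The crop shows the pull beside the wide upright at the right. The pull measures (557,-173), top at 200, which agrees with the box at about (695,-13) and yaw 2.5°. I'll go to the left of and above the bar with the fingers closed.

```bash
python3 -m jog '[{"travel":[0.03,-0.04,0.0],"rotation":[0,0,7],"fingers":0},{"travel":[0.294,-0.754,0.0],"rotation":[0,0,24.9],"fingers":0},{"travel":[0.294,-0.754,0.0],"rotation":[0,0,24.9],"fingers":0},{"travel":[0.294,-0.754,0.0],"rotation":[0,0,24.9],"fingers":0},{"travel":[0.294,-0.754,0.0],"rotation":[0,0,24.9],"fingers":0},{"travel":[0.294,-0.754,0.0],"rotation":[0,0,24.9],"fingers":0},{"travel":[0.294,-0.754,0.0],"rotation":[0,0,24.9],"fingers":0},{"travel":[0.294,-0.754,0.0],"rotation":[0,0,24.9],"fingers":0},{"travel":[0.294,-0.754,0.0],"rotation":[0,0,24.9],"fingers":0},{"travel":[0.294,-0.754,0.0],"rotation":[0,0,24.9],"fingers":0},{"travel":[0.294,-0.754,0.0],"rotation":[0,0,24.9],"fingers":0},{"travel":[0.294,-0.754,0.0],"rotation":[0,0,24.9],"fingers":0},{"travel":[0.294,-0.754,0.0],"rotation":[0,0,24.9],"fingers":0},{"travel":[0.294,-0.754,0.0],"rotation":[0,0,24.9],"fingers":0},{"travel":[0.294,-0.754,0.0],"rotation":[0,0,24.9],"fingers":0},{"travel":[0.294,-0.754,0.0],"rotation":[0,0,24.9],"fingers":0},{"travel":[0.294,-0.754,0.0],"rotation":[0,0,24.9],"fingers":0},{"travel":[0.294,-0.754,0.0],"rotation":[0,0,24.9],"fingers":0},{"travel":[0.294,-0.754,0.0],"rotation":[0,0,24.9],"fingers":0},{"travel":[0.294,-0.754,0.0],"rotation":[0,0,24.9],"fingers":0}]'
python3 -c "
from station import arm
print(arm.read_state(),arm.tip_extent)"
```

```text
time_s: 2.57
ee_pos: [551.8, -135.0, 304.3]
tcp_rot: [0.001, -0.02, 1.0, -0.001]
force: [-0.7, -0.1, 0.2]
gripper_width: -0.7
finger_force: 0.0
{'time_s': 2.5667, 'joints': array([-0.27900855,  0.26882811,  0.48873701,  1.87226708, -0.14384045,
        1.03388593,  1.8792857 ]), 'joint_velocities': array([ 0.32422599,  0.22267914,  0.04782911, -0.23984914, -0.13351229,
        0.06927939,  0.40540739]), 'joint_efforts': array([ -3.63923527, -67.50012875,   6.65244386, -42.77929902,
        -0.08263472,  -0.14416869,   0.26599947]), 'ee_pos': array([ 551.77082659, -135.04592811,  304.27498922]), 'tcp_rot': array([ 5.16584619e-04, -1.99952955e-02,  9.99799535e-01, -9.00467167e-04]), 'force': array([-0.72267847, -0.08610452,  0.24891835]), 'wrist_torque': array([-0.02170351,  0.01588553,  0.00451664]), 'finger_force': 0.0, 'gripper_width': -0.6968485985964745} 72.6
```

```bash
python3 -m jog '[{"travel":[0,0,-0.02],"rotation":[0,0,0],"fingers":0},{"travel":[0,0,-0.045],"rotation":[0,0,0],"fingers":0},{"travel":[0,0,-0.06],"rotation":[0,0,0],"fingers":0},{"travel":[0,0,-0.06],"rotation":[0,0,0],"fingers":0},{"travel":[0,0,-0.06],"rotation":[0,0,0],"fingers":0}]'
python3 - <<'E'
from h import *
d=arm.camera("side"); cv2.imwrite("pics/s2.png",cv2.resize(d["frame"][180:340,220:460],None,fx=3,fy=3)); s=arm.read_state();print(s["ee_pos"],s["tcp_rot"],s["force"])
E
```

```text
time_s: 2.98
ee_pos: [551.0, -130.0, 243.8]
tcp_rot: [-0.001, -0.022, 1.0, -0.0]
force: [1.0, -0.4, 0.6]
gripper_width: -0.1
finger_force: 0.0
[ 551.42278368 -130.0318833   244.66323004] [ 1.93320180e-04 -2.18250659e-02  9.99761782e-01 -9.30091634e-05] [0.56044358 0.34249233 0.85641851]
```

View pics/s2.png

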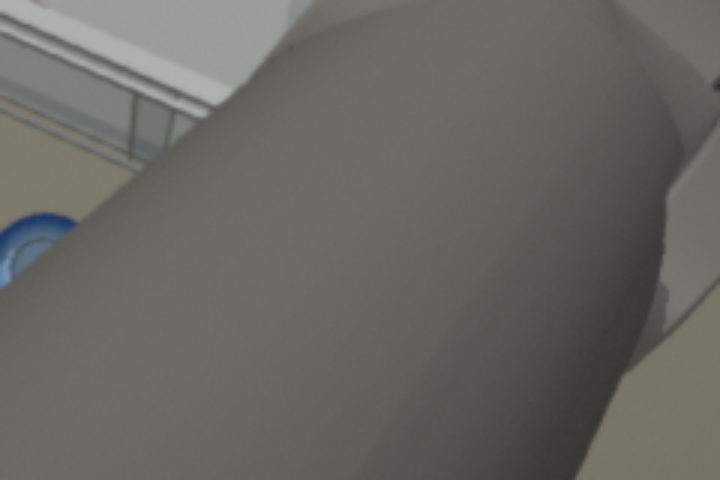

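The arm hides the contact in this view, so I'll go by force, in small steps along box -y.

```bash
python3 -m jog '[{"travel":[0.0003,-0.007,0],"rotation":[0,0,0],"fingers":0},{"travel":[0.0006,-0.014,0],"rotation":[0,0,0],"fingers":0},{"travel":[0.0006,-0.014,0],"rotation":[0,0,0],"fingers":0},{"travel":[0.0006,-0.014,0],"rotation":[0,0,0],"fingers":0}]'
python3 -m jog '[{"travel":[0,-0.001,0],"rotation":[0,0,0],"fingers":0},{"travel":[0,-0.002,0],"rotation":[0,0,0],"fingers":0},{"travel":[0,-0.002,0],"rotation":[0,0,0],"fingers":0}]'
python3 -m jog '[{"travel":[0,-0.001,0],"rotation":[0,0,0],"fingers":0},{"travel":[0,-0.002,0],"rotation":[0,0,0],"fingers":0},{"travel":[0,-0.002,0],"rotation":[0,0,0],"fingers":0}]'
```

```text
time_s: 3.37
ee_pos: [551.9, -144.7, 244.5]
tcp_rot: [0.0, -0.021, 1.0, -0.0]
force: [0.0, 0.3, 0.7]
gripper_width: 0.1
finger_force: 0.0
time_s: 3.62
ee_pos: [551.8, -146.0, 244.0]
tcp_rot: [0.0, -0.022, 1.0, -0.0]
force: [-0.5, 0.5, -0.6]
gripper_width: -0.1
finger_force: 0.0
time_s: 3.87
ee_pos: [551.7, -148.1, 243.9]
tcp_rot: [-0.0, -0.022, 1.0, -0.0]
force: [0.1, -0.6, -0.0]
gripper_width: 0.3
finger_force: 0.0
```

```bash
for i in 1 2 3; do python3 -m jog '[{"travel":[0,-0.001,0],"rotation":[0,0,0],"fingers":0},{"travel":[0,-0.001,0],"rotation":[0,0,0],"fingers":0},{"travel":[0,-0.001,0],"rotation":[0,0,0],"fingers":0}]' | egrep 'ee|force:'; done
```

```text
ee_pos: [551.7, -149.0, 243.9]
force: [0.0, -0.3, 0.7]
finger_force: 0.0
ee_pos: [551.8, -149.6, 243.9]
force: [0.8, 3.1, 0.1]
finger_force: 1.6
ee_pos: [551.8, -150.8, 243.9]
force: [0.1, 4.3, -0.8]
finger_force: 2.0
```

```bash
for i in 1 2; do python3 -m jog '[{"travel":[0,-0.001,0],"rotation":[0,0,0],"fingers":0},{"travel":[0,-0.001,0],"rotation":[0,0,0],"fingers":0},{"travel":[0,-0.001,0],"rotation":[0,0,0],"fingers":0}]' | egrep 'ee|force:'; done
```

```text
ee_pos: [551.8, -151.9, 243.9]
force: [2.1, 3.7, -0.7]
finger_force: 1.9
ee_pos: [551.8, -152.9, 243.9]
force: [3.0, 3.8, -1.8]
finger_force: 1.9
```

```bash
for i in 1 2; do python3 -m jog '[{"travel":[0,-0.0005,0],"rotation":[0,0,0],"fingers":0},{"travel":[0,-0.0005,0],"rotation":[0,0,0],"fingers":0},{"travel":[0,-0.0005,0],"rotation":[0,0,0],"fingers":0}]' | egrep 'ee|force:|width'; done
```

```text
ee_pos: [551.8, -153.4, 243.9]
force: [3.1, 4.2, -0.7]
gripper_width: 0.1
finger_force: 2.1
ee_pos: [551.9, -153.8, 243.9]
force: [1.9, 4.7, -1.3]
gripper_width: -0.1
finger_force: 2.2
```

```bash
python3 -m jog '[{"travel":[0,-0.0005,0],"rotation":[0,0,0],"fingers":0},{"travel":[0,-0.0005,0],"rotation":[0,0,0],"fingers":0},{"travel":[0,-0.0005,0],"rotation":[0,0,0],"fingers":0}]' | egrep 'ee|force:'
python3 - <<'E'
from station import arm
import time
F=[]
for _ in range(4): arm.camera("top"); F.append(arm.read_state()["force"])
import numpy as np; print(np.mean(F,0))
E
```

```text
ee_pos: [551.9, -154.3, 243.9]
force: [2.1, 5.0, -1.8]
finger_force: 2.3
[ 2.62517079  5.08659085 -1.34526285]
```

```bash
for i in 1 2; do python3 -m jog '[{"travel":[0,-0.0005,0],"rotation":[0,0,0],"fingers":0},{"travel":[0,-0.0005,0],"rotation":[0,0,0],"fingers":0},{"travel":[0,-0.0005,0],"rotation":[0,0,0],"fingers":0}]' | egrep 'ee|force:'; done
```

```text
ee_pos: [551.9, -154.8, 243.9]
force: [2.1, 4.6, -1.7]
finger_force: 2.3
ee_pos: [551.9, -154.9, 243.9]
force: [2.0, 6.9, -1.1]
finger_force: 3.4
```

The force has jumped and motion stalled at the inner stop, so the catch has given. I'll take the finger off quickly.

```bash
python3 -m jog '[{"travel":[-0.0015,0.035,0],"rotation":[0,0,0],"fingers":0},{"travel":[-0.003,0.06,0],"rotation":[0,0,0],"fingers":0},{"travel":[-0.003,0.06,0.02],"rotation":[0,0,0],"fingers":0},{"travel":[-0.003,0.06,0.05],"rotation":[0,0,0],"fingers":0},{"travel":[-0.02,0.06,0.06],"rotation":[0,0,0],"fingers":0},{"travel":[-0.06,0.06,0.06],"rotation":[0,0,0],"fingers":0},{"travel":[-0.1,0.06,0.06],"rotation":[0,0,0],"fingers":0},{"travel":[-0.1,0.06,0.06],"rotation":[0,0,0],"fingers":0}]'
python3 - <<'E'
from h import *
for c in("top","side"):
    d=arm.camera(c); m=orange(d); v,u=np.nonzero(m); P=back(d,np.c_[u,v],dep=d["depth"][v,u])
    T=P[(P[:,2]>190)&(P[:,2]<208)&(P[:,0]<600)&(P[:,0]>500)]
    print(c,len(T),len(T) and np.percentile(T,[3,50,97],axis=0).round(1).tolist(),[(np.round(r["position"]),r["conf"]) for r in arm.place_of("pull",c)])
    cv2.imwrite(f"pics/{c}3.png",d["frame"])
E
```

```text
time_s: 7.23
ee_pos: [445.4, -96.9, 303.4]
tcp_rot: [-0.001, -0.02, 1.0, 0.001]
force: [1.8, -1.5, 0.6]
gripper_width: -0.0
finger_force: 0.0
top 78 [[546.1, -156.6, 197.7], [554.2, -148.8, 200.5], [566.4, -140.4, 203.0]] [(array([ 555., -149.,  161.]), 0.57)]
side 0 0 []
```

The pull is now at y ≈ -149, so the panel is ajar by about 24 mm. Next I'll go around to its right side.

```bash
python3 -m jog '[{"travel":[0,-0.04,0],"rotation":[0,0,0],"fingers":0},{"travel":[0,-0.08,0],"rotation":[0,0,0],"fingers":0},{"travel":[0.03,-0.105,0],"rotation":[0,0,0],"fingers":0},{"travel":[0.065,-0.105,0],"rotation":[0,0,0],"fingers":0},{"travel":[0.095,-0.105,0],"rotation":[0,0,0],"fingers":0},{"travel":[0.104,-0.105,0],"rotation":[0,0,0],"fingers":0},{"travel":[0.104,-0.105,0],"rotation":[0,0,0],"fingers":0},{"travel":[0.104,-0.105,-0.02],"rotation":[0,0,0],"fingers":0},{"travel":[0.104,-0.105,-0.045],"rotation":[0,0,0],"fingers":0},{"travel":[0.104,-0.105,-0.06],"rotation":[0,0,0],"fingers":0},{"travel":[0.104,-0.105,-0.06],"rotation":[0,0,0],"fingers":0},{"travel":[0.104,-0.105,-0.06],"rotation":[0,0,0],"fingers":0}]'
```

```text
time_s: 8.43
ee_pos: [555.3, -200.7, 243.6]
tcp_rot: [-0.001, -0.022, 1.0, -0.0]
force: [-0.1, -0.0, 0.4]
gripper_width: 0.2
finger_force: 0.0
```

```bash
python3 -m jog '[{"travel":[-0.002,0.01,0],"rotation":[0,0,0],"fingers":0},{"travel":[-0.003,0.018,0],"rotation":[0,0,0],"fingers":0},{"travel":[-0.003,0.023,0],"rotation":[0,0,0],"fingers":0},{"travel":[-0.003,0.026,0],"rotation":[0,0,0],"fingers":0},{"travel":[-0.003,0.029,0],"rotation":[0,0,0],"fingers":0},{"travel":[-0.0035,0.033,0],"rotation":[0,0,0],"fingers":0},{"travel":[-0.0035,0.037,0],"rotation":[0,0,0],"fingers":0}]'
python3 -m jog '[{"travel":[-0.0003,0.006,0],"rotation":[0,0,0],"fingers":0},{"travel":[-0.0006,0.013,0],"rotation":[0,0,0],"fingers":0},{"travel":[-0.001,0.02,0],"rotation":[0,0,0],"fingers":0},{"travel":[-0.0012,0.027,0],"rotation":[0,0,0],"fingers":0},{"travel":[-0.0015,0.034,0],"rotation":[0,0,0],"fingers":0},{"travel":[-0.0018,0.041,0],"rotation":[0,0,0],"fingers":0}]'
```

```text
time_s: 9.02
ee_pos: [552.2, -163.3, 244.1]
tcp_rot: [0.0, -0.022, 1.0, -0.0]
force: [-0.7, 0.3, -0.2]
gripper_width: -0.3
finger_force: 0.3
time_s: 9.52
ee_pos: [550.3, -121.6, 243.8]
tcp_rot: [-0.0, -0.022, 1.0, -0.0]
force: [-0.1, -0.4, -0.2]
gripper_width: -0.2
finger_force: 0.3
```

```bash
python3 -m jog '[{"travel":[-0.0003,0.007,0],"rotation":[0,0,0],"fingers":0},{"travel":[-0.0006,0.014,0],"rotation":[0,0,0],"fingers":0},{"travel":[-0.001,0.021,0],"rotation":[0,0,0],"fingers":0},{"travel":[-0.0012,0.028,0],"rotation":[0,0,0],"fingers":0},{"travel":[-0.0015,0.035,0],"rotation":[0,0,0],"fingers":0},{"travel":[-0.0018,0.042,0],"rotation":[0,0,0],"fingers":0},{"travel":[-0.0022,0.049,0],"rotation":[0,0,0],"fingers":0},{"travel":[-0.0025,0.056,0],"rotation":[0,0,0],"fingers":0},{"travel":[-0.0028,0.063,0],"rotation":[0,0,0],"fingers":0},{"travel":[-0.0031,0.07,0],"rotation":[0,0,0],"fingers":0},{"travel":[-0.0034,0.077,0],"rotation":[0,0,0],"fingers":0},{"travel":[-0.0037,0.082,0],"rotation":[0,0,0],"fingers":0},{"travel":[-0.004,0.085,0],"rotation":[0,0,0],"fingers":0},{"travel":[-0.004,0.085,0],"rotation":[0,0,0],"fingers":0}]'
python3 - <<'E'
from h import *
for c in("top","side"):
    d=arm.camera(c); cv2.imwrite(f"pics/{c}4.png",d["frame"])
    m=orange(d); v,u=np.nonzero(m); P=back(d,np.c_[u,v],dep=d["depth"][v,u])
    T=P[(P[:,2]>120)&(P[:,2]<208)&(P[:,0]<600)&(P[:,0]>500)]
    print(c,len(T),len(T) and np.percentile(T,[3,50,97],axis=0).round(1).tolist(),[(np.round(r["position"]),r["conf"]) for r in arm.place_of("pull",c)])
E
```

```text
time_s: 10.68
ee_pos: [546.4, -36.6, 243.9]
tcp_rot: [-0.0, -0.022, 1.0, 0.0]
force: [0.1, -0.1, -0.4]
gripper_width: -0.2
finger_force: 0.0Traceback (most recent call last):
  File "<stdin>", line 4, in <module>
  File "h.py", line 5, in back
    p=cv2.undistortPoints(np.float32(px).reshape(-1,1,2),K,np.array([d["k1"],0,0,0,0.]))[:,0]
      ~~~~~~~~~~~~~~~~~~~^^^^^^^^^^^^^^^^^^^^^^^^^^^^^^^^^^^^^^^^^^^^^^^^^^^^^^^^^^^^^^^
cv2.error: OpenCV(4.12.0) /io/opencv/modules/calib3d/src/undistort.dispatch.cpp:347: error: (-215:Assertion failed) CV_IS_MAT(_src) && CV_IS_MAT(_dst) && (_src->rows == 1 || _src->cols == 1) && (_dst->rows == 1 || _dst->cols == 1) && _src->cols + _src->rows - 1 == _dst->rows + _dst->cols - 1 && (CV_MAT_TYPE(_src->type) == CV_32FC2 || CV_MAT_TYPE(_src->type) == CV_64FC2) && (CV_MAT_TYPE(_dst->type) == CV_32FC2 || CV_MAT_TYPE(_dst->type) == CV_64FC2) in function 'cvUndistortPointsInternal'
```

```bash
python3 -m jog '[{"travel":[-0.0001,0.003,0],"rotation":[0,0,0],"fingers":0},{"travel":[-0.0003,0.006,0],"rotation":[0,0,0],"fingers":0},{"travel":[-0.0004,0.009,0],"rotation":[0,0,0],"fingers":0},{"travel":[-0.0004,0.009,0],"rotation":[0,0,0],"fingers":0}]' | egrep 'ee|force:'
for i in 1 2 3; do python3 -m jog '[{"travel":[-0.0001,0.001,0],"rotation":[0,0,0],"fingers":0},{"travel":[-0.0001,0.0015,0],"rotation":[0,0,0],"fingers":0},{"travel":[-0.0001,0.0015,0],"rotation":[0,0,0],"fingers":0}]' | egrep 'ee|force:'; done
```

```text
ee_pos: [546.0, -27.8, 243.9]
force: [0.8, 0.1, -0.3]
finger_force: 0.0
ee_pos: [545.9, -26.9, 243.9]
force: [-1.0, -0.5, 0.0]
finger_force: 0.0
ee_pos: [545.8, -25.3, 243.9]
force: [0.2, 0.5, 0.2]
finger_force: 0.0
ee_pos: [545.7, -23.8, 243.9]
force: [-0.4, -0.3, -0.2]
finger_force: 0.0
```

```bash
for i in 1 2 3; do python3 -m jog '[{"travel":[-0.0001,0.001,0],"rotation":[0,0,0],"fingers":0},{"travel":[-0.0001,0.001,0],"rotation":[0,0,0],"fingers":0},{"travel":[-0.0001,0.001,0],"rotation":[0,0,0],"fingers":0}]' | egrep 'ee|force:'; done
```

```text
ee_pos: [545.6, -22.8, 243.9]
force: [-0.2, 0.7, 0.2]
finger_force: 0.0
ee_pos: [545.5, -22.4, 243.9]
force: [0.5, -5.1, -0.9]
finger_force: 2.5
ee_pos: [545.5, -22.2, 244.0]
force: [0.9, -9.8, 0.1]
finger_force: 5.0
```

The panel is at its open stop at y ≈ -22, as predicted. I'll back off the bar, then move up and away, and check.

```bash
python3 -m jog '[{"travel":[0,-0.01,0],"rotation":[0,0,0],"fingers":0},{"travel":[0,-0.03,0],"rotation":[0,0,0],"fingers":0},{"travel":[0,-0.04,0.01],"rotation":[0,0,0],"fingers":0},{"travel":[0,-0.04,0.04],"rotation":[0,0,0],"fingers":0},{"travel":[-0.02,-0.06,0.07],"rotation":[0,0,0],"fingers":0},{"travel":[-0.04,-0.1,0.08],"rotation":[0,0,0],"fingers":0},{"travel":[-0.06,-0.13,0.08],"rotation":[0,0,0],"fingers":0},{"travel":[-0.08,-0.16,0.08],"rotation":[0,0,0],"fingers":0},{"travel":[-0.1,-0.2,0.08],"rotation":[0,0,0],"fingers":0},{"travel":[-0.1,-0.24,0.08],"rotation":[0,0,0],"fingers":0},{"travel":[-0.1,-0.28,0.08],"rotation":[0,0,0],"fingers":0},{"travel":[-0.1,-0.3,0.08],"rotation":[0,0,0],"fingers":0},{"travel":[-0.1,-0.3,0.08],"rotation":[0,0,0],"fingers":0},{"travel":[-0.1,-0.3,0.08],"rotation":[0,0,0],"fingers":0}]'
python3 - <<'E'
from h import *
for c in("top","side"):
    d=arm.camera(c); cv2.imwrite(f"pics/{c}5.png",d["frame"])
    m=orange(d); v,u=np.nonzero(m)
    if len(v):
        P=back(d,np.c_[u,v],dep=d["depth"][v,u])
        T=P[(P[:,2]>190)&(P[:,2]<208)&(P[:,0]<600)&(P[:,0]>500)]
        print(c,len(T),len(T) and np.percentile(T,[3,50,97],axis=0).round(1).tolist())
    for l in("pull","cup_stack"):print(l,[(np.round(r["position"]),r["conf"]) for r in arm.place_of(l,c)])
E
```

```text
time_s: 13.73
ee_pos: [444.8, -322.2, 324.3]
tcp_rot: [-0.0, -0.02, 1.0, -0.0]
force: [-0.6, 0.7, -1.2]
gripper_width: -0.2
finger_force: 0.0
top 63 [[538.5, -6.8, 197.1], [546.4, -0.6, 200.0], [560.8, 7.4, 203.0]]
pull [(array([551.,   1., 163.]), 0.86)]
cup_stack [(array([467.,   9.,  -1.]), 0.98), (array([ 464., -126.,   -3.]), 0.77)]
side 197 [[536.3, -8.8, 194.8], [547.4, 0.3, 199.4], [560.7, 9.1, 201.6]]
pull [(array([550.,   1., 162.]), 0.79)]
cup_stack [(array([ 464., -133.,   -1.]), 0.91), (array([466.,   7.,   1.]), 0.87)]
```

View pics/top5.png

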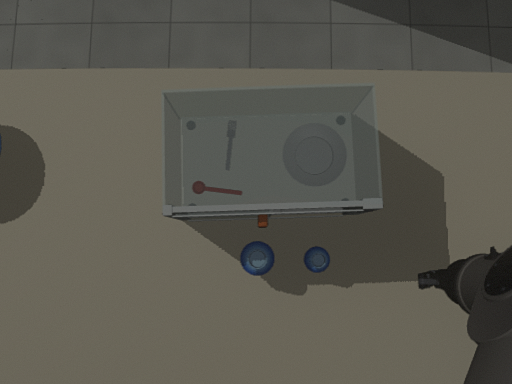

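The bar is now at (263,220), a shift of about 174 mm, so the panel is fully open. Cups, plate and cutlery are where they were, and the arm is clear.

```bash
python3 -c "
from station import arm
print(arm.finish_job())"
```

```text
the job is handed in; nothing more can be done
None
```

The crockery box is open: the catch was pressed and released, and the panel was pushed to its open stop. The last top picture showed the cups, plate, spoon and fork where they were and the arm clear. The job is handed in; no verdict came back.

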